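Pull the filter cassette from the desk air cleaner for inspection

ROBOT

A 7-joint arm with a two-finger parallel gripper is mounted at the origin on the work surface. World frame = base frame: x ahead of the robot, y to its left, z up, the work surface at z = 0. Lengths are in m, angles in rad, forces in N, time in s.
With the tool pointing down it reaches from about 0.4 to 0.85 m from the base axis. Payload 4.5 kg.
Tool frame: the origin (TCP) lies midway between the tips of the shut fingers; the grasp point (between the pads) lies bot.tcp_to_grasp behind it (bot.tcp_to_grasp is the distance from the TCP to the grasp point, in m); z points along the fingers, y is the line along which they close (so a half turn about z gives the same grasp; the last joint's range is limited). The gripper opens to 85 mm and grips with 20 to 120 N. Pads are 22 mm wide; open, the fingers measure 114 mm over their backs; the gripper's body (76 mm by 85 mm) begins 54 mm behind the grasp point. The pads swing forward as they close: fully open they stand 13 mm farther back than shut.
Start: joints at [-1.302, 0.689, -0.195, 1.565, 0.157, 0.902, -0.215], TCP at [0.145, 0.608, 0.196] pointing down, gripper open.
Joint ranges: [-3.01, 3.01], [-0.46, 2.08], [-1.47, 1.51], [0.13, 2.56], [-1, 4.14], [0.04, 2.09], [-2.66, 2.66]. Speed limits (rad/s): [2.57, 2.57, 3.14, 3.14, 3.14, 3.14, 3.14].

INTERFACE

Orientations are given as a unit quaternion [w, x, y, z].
In Python, from bench import monitor, vision, order, bot gives the robot as it stands.
- The arm moves only by the tool play_rows, never from a script. Its argument "plan" is a list of rows, each a list of 7 numbers: the finger opening in mm, from 0 to 85.4, then the shift along the tool's x, y, z in mm, then the turn, a rotation vector about the tool's x, y, z in rad. In form: [[jaw, dx, dy, dz, wx, wy, wz], ...]. A call has 1 to 20 rows; each row is the pose to reach, as a shift and turn from the pose commanded when the call began, along the tool's axes at that moment; what a row does not reach only later rows make up. A row lasts 1/10 s, in which the tool goes at most 50 mm and 8.59 degrees, less where a joint would pass 70% of its speed; a pose out of reach is approached as far as the arm can. A call with a gripper value outside its range is refused whole. The fingers move at their own pace and stop on an object; "newtons" is the grip in N (left out, the last holds). Time passes only in rows, so rows that repeat a pose let the fingers close. It gives the time, the measured TCP pose, the force, the opening and the grip force at its end, in the units of the state.
- monitor.observe(): the state, without advancing time (a new reading comes with each control period).
- vision.grab_frame(name): name is "side" or "top"; returns a dict with "image" (384x512x3 uint8, red, green, blue), "range_z" (384x512 float32, m along the optical axis (not along the pixel's ray), 0 where there is no reading), "fx", "fy", "cx", "cy" (pixels), "camera_from_world" (4x4, takes a point from world to camera coordinates). Camera axes: x right, y down, z forward; pixel columns grow to the right and rows downward; lengths in m; the calibration is good to about 2 mm. A picture is of the moment at which its call begins.
- order.close_job(): hands the job in; it is judged then, once.
The state is a dict: "time": time; "q": joint angles; "dq": joint speeds; "effort": joint torques, N m; "tcp_pos": TCP position; "orientation": TCP orientation; "contact_force": force on the tool from outside, world axes, zero at the start; "moment": the same for the moment, N m; "gripper_width": finger opening in m; "grasp_force": force on a finger pad.
Only numpy, scipy, OpenCV 4.12 (cv2) and the standard library are available. Lean on these libraries where they do the work, as an engineer would, in place of code of your own. Each camera call takes 0.05 s, during which the arm holds its last target. There are 200 camera calls.

TASK

Take the cordless handset off the blue cover flap of the air cleaner, lay it on its back in its sloped cradle, lengthwise and with its lower end fully home against the cradle's foot (either end may be the lower one), and let go. Then lift the flap up to about vertical so that it stays open, draw the orange-tabbed filter cassette out of the slot beneath, and finish while holding it upright and still, about 10 cm clear above the middle of the blue tray. Leave everything else on the desk where it stands.

Things in the scene. Friction and masses are not known exactly. Their poses are not given: they have to be found in the camera images.
- airunit: white desktop air cleaner, fixed, 160 (x) x 240 (y) x 120 mm high; origin at the centre of its underside on the desk, z up, front faces its -x. Its top is closed by the blue flap. Inside, 136 x 216 mm wide, a grey deck lies 70 mm above the desk; a slot in the deck along y, 15 x 124 mm, centred on the origin, floor 12 mm above the desk, holds the filter cassette upright
- flap (a joint): angle of the blue cover flap (rad): 0 closed flat, grows as its front edge is lifted, 1.57 standing vertical, stop at 1.9. Its stiff friction hinge stays at any angle (about 4 N at the handle to move it). Flap: 166 mm from hinge to front edge, 240 mm wide, 8 mm thick, its upper face 128 mm above the desk when closed
- flap_hinge (a point): point at the middle of the flap's hinge line, on the far (+x) upper edge of the air cleaner, 120 mm above the desk; the hinge line runs along the cleaner's y
- flap_handle (a point): middle of the flap's steel handle, a round bar 10 mm thick and 110 mm long parallel to the hinge line on two legs at its ends; when closed it is 140 mm in front of the hinge and 43 mm above it, 35 mm above the flap's upper face; it turns with the flap
- filter: filter cassette, hidden under the flap at the start: grey frame with white pleats, 120 mm wide (its y) x 12 mm thick (its x) x 75 mm tall, with an orange tab 40 mm wide, 12 mm thick, 24 mm tall on the middle of its top; origin at the centre of its lower edge, z up towards the tab. It stands loosely in the slot, parallel to the cleaner's axes, lower edge 12 mm and tab top 111 mm above the desk; about 0.13 kg
- filter_tab (a point): centre of the cassette's orange tab, 87 mm above the cassette's lower edge
- handset: white cordless handset, 140 mm long (its x) x 46 mm wide (its y) x 22 mm thick (z), origin at the centre of its back, z out of the keypad side; lies on its back on the flap behind the handle at the start, roughly along the cleaner's y; about 0.15 kg
- cradle: handset cradle, fixed: grey base 155 x 72 x 12 mm with a black bed 145 mm long and 34 mm wide (narrower than the handset) that slopes up along the cradle's +x at 0.32 rad (18 degrees). At the lower end a cross foot stands 14 mm above the bed, with cheeks 54 mm apart and 12 mm high along the lowest 30 mm. Origin at the centre of the underside
- cradle_seat (a point): point on the bed's surface where the middle of the handset's back (its origin) lies when it is fully home, 70.5 mm up the slope from the foot and about 56 mm above the desk
- tray: square blue inspection tray, fixed, 140 x 140 mm, rim 16 mm high, origin at the centre of its underside
- sanitiser: hand sanitiser bottle, 54 mm across, 135 mm tall; leave alone
- marker: black and white marker, 125 x 14 x 14 mm, lying along its x; leave alone
- stapler: red and black stapler, 130 x 34 x 43 mm, along its x; leave alone
- tape: roll of tape lying flat, 76 mm across, 24 mm high; leave alone
- mug: white mug, 76 mm across, 90 mm high; leave alone
- jar: amber jar, 48 mm across, 70 mm high; leave alone
There are look-alikes about, which are no part of the job. Several things have the shape of the handset; the one meant has the colours described above.

How it is judged:
On the way, in this order (a step that is already met when the one before it is completed fails the run):
1. the handset lies home in its sloped cradle, let go (distance between handset and cradle_seat below 0.014 m and angle between the y axis of handset and the y axis of cradle, either way round below 0.15 rad and angle between handset's own z axis and vertical between 0.2 and 0.44 rad and contact force between handset and cradle above 0.3 N and contact force between handset and the fingers below 0.1 N), for 0.3 s.
2. the flap stands open (value of joint flap above 1.25 rad), for 0.2 s.
3. the cassette is drawn clear out of the air cleaner (z of filter in the frame of airunit above 0.122 m and contact force between filter and the fingers above 0.5 N), for 0.1 s.
At the end, for the whole second after the job is handed in: Handset released on its back in the cradle (origin within 14 mm of the seat, 0.15 rad); flap at 1.25 rad or more; cassette held in the fingers, upright within 0.2 rad, still, touching neither tray nor cleaner, lower edge 60 to 200 mm above the desk, within 50 mm of the tray centre (all of step 1 and value of joint flap above 1.25 rad and horizontal distance between filter and tray below 0.05 m and height (world z) of filter between 0.06 and 0.2 m and angle between filter's own z axis and vertical below 0.2 rad and linear speed of filter below 0.03 m/s and contact force between filter and the fingers above 0.5 N and contact force between filter and tray below 0.1 N and contact force between filter and airunit below 0.1 N); the arm keeps its last pose, push and grip.
It fails at once if the handset is dropped onto the desk (height (world z) of handset below 0.03 m).
It fails at once if the cassette is dropped onto the desk (height (world z) of filter below 0.008 m).
It fails at once if another thing on the desk is moved or knocked over (distance of any of sanitiser, marker, stapler, tape, mug, jar from where it was at the start of the episode above 0.03 m or angle between any of sanitiser, marker, stapler, tape, mug, jar's own z axis and vertical above 0.5 rad).
It also fails if it takes over 72 s, if anything falls off the work surface, if the arm or the gripper's body presses on something with over 40 N, if the wrist force passes 120 N, or if a joint passes its speed limit or range.

## Working session

There is one attempt and no reset: what is moved stays moved. The work goes in short steps, Python scripts to look and compute and a tool call to move; the robot and the scene stay as the last step left them, time stands still between calls to the robot, and variables do not carry over. Pictures are saved under pics/ and viewed, at most 10 in all, crops included, and the job is handed in when it is done.

Besides the shell and the picture viewer there is one more tool, called after "Emit:" as name([rows], argument=value, ...), one row to a line, values as JSON. play_rows: Moves the arm, as the interface text tells. Its arguments: {"type":"object","properties":{"plan":{"type":"array"},"newtons":{"type":"number"}},"required":["plan"]}

```bash
mkdir -p pics; cat > h.py <<'E'
import numpy as np, cv2
from bench import monitor, vision, order, bot
from scipy.spatial.transform import Rotation as R
def grab(n):
    f=vision.grab_frame(n); np.savez('/tmp/%s.npz'%n,**{k:np.array(v) for k,v in f.items()}); return f
def load(n): return dict(np.load('/tmp/%s.npz'%n))
def cloud(f):
    z=f['range_z']; v,u=np.mgrid[:384,:512]
    P=np.stack([(u-f['cx'])/f['fx']*z,(v-f['cy'])/f['fy']*z,z],-1)
    T=np.linalg.inv(f['camera_from_world']); W=P@T[:3,:3].T+T[:3,3]; W[z==0]=np.nan; return W
def save(f,p,box=None,s=1):
    im=f['image'][:,:,::-1]
    if box: im=im[box[1]:box[3],box[0]:box[2]]
    cv2.imwrite('pics/'+p,cv2.resize(im,None,fx=s,fy=s,interpolation=cv2.INTER_CUBIC))
def rot(q): return R.from_quat(q,scalar_first=True)
def delta(pos,Rm,grasp=False):
    "shift mm / rotvec from present TCP pose to desired (pos,Rm), tool axes"
    s=monitor.observe(); R0=rot(s['orientation']); 
    return np.round(R0.inv().apply(np.array(pos)-s['tcp_pos'])*1000,1), np.round((R0.inv()*Rm).as_rotvec(),3)
E
python3 - <<'E'
from h import *
for n in('top','side'):
    f=grab(n); save(f,n+'0.png',s=1.5); print(n,np.linalg.inv(f['camera_from_world']).round(3).tolist(),f['fx'])
s=monitor.observe(); print({k:np.round(v,3).tolist() for k,v in s.items()}, bot.tcp_to_grasp); print(rot(s['orientation']).as_matrix().round(3))
E
```

```text
top [[0.019, -0.997, 0.076, 0.428], [-1.0, -0.019, 0.005, -0.046], [-0.004, -0.077, -0.997, 1.449], [0.0, 0.0, 0.0, 1.0]] 447.50490112770973
side [[0.904, -0.272, 0.33, 0.079], [-0.428, -0.581, 0.692, -0.993], [0.004, -0.767, -0.642, 0.988], [0.0, 0.0, 0.0, 1.0]] 428.5375344862957
{'time': 0.1, 'q': [-1.302, 0.69, -0.195, 1.566, 0.157, 0.903, -0.215], 'dq': [-0.0, -0.005, 0.0, -0.002, 0.001, 0.001, -0.003], 'effort': [-0.004, -54.06, -1.271, -15.898, 0.009, 0.004, -0.0], 'tcp_pos': [0.145, 0.607, 0.195], 'orientation': [-0.0, 0.117, 0.993, -0.001], 'contact_force': [0.552, -0.291, -0.149], 'moment': [-0.0, -0.013, -0.034], 'grasp_force': 0.0, 'gripper_width': 0.086} 0.0187
[[-0.973  0.233 -0.   ]
 [ 0.233  0.973 -0.002]
 [-0.    -0.002 -1.   ]]
```

View pics/top0.png

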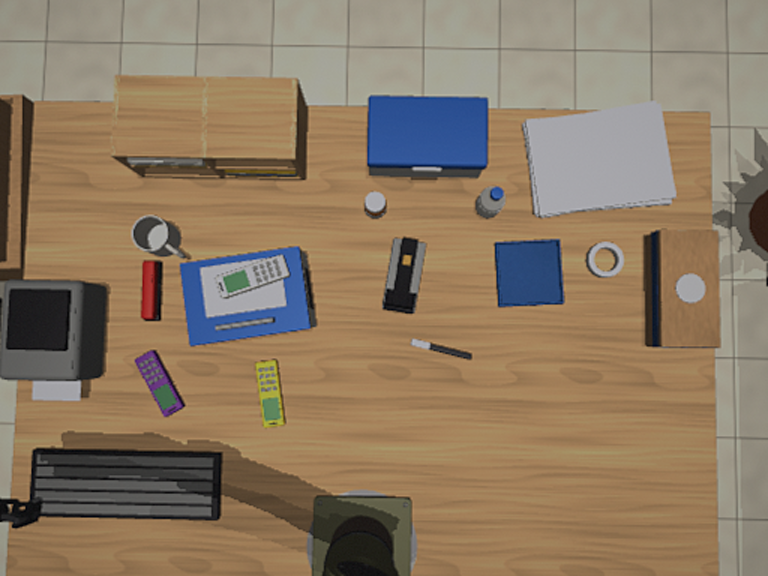

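View pics/side0.png

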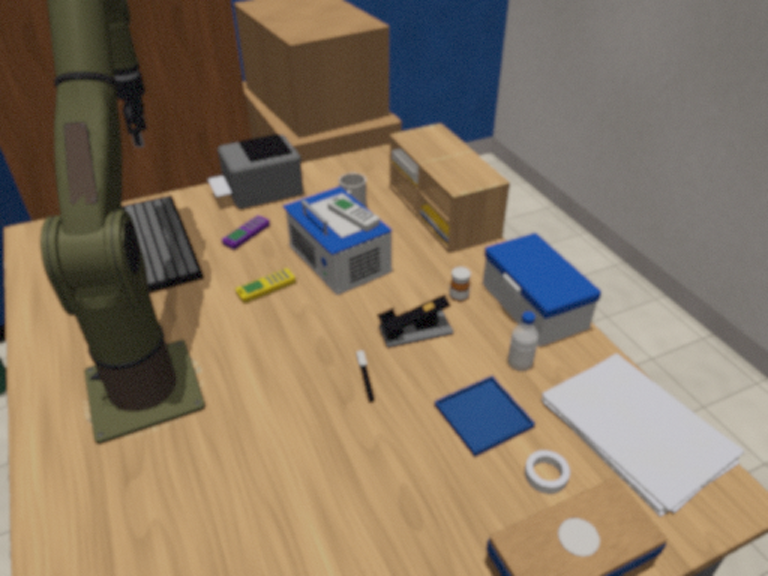

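The candidates, in top0 pixels, are the white handset on the flap at (252,277), the purple one at (160,383) and the yellow one at (270,392). I choose the white one. For the flap, the candidates are the blue cover with handle at (248,297) and the blue storage box at (428,130); I choose the first. The cradle is at (405,275) and the tray at (530,273). The crop below checks the choice.

```bash
python3 - <<'E'
from h import *
f=load('top'); W=cloud(f); im=f['image'].astype(int); save(f,'crop1.png',(110,150,300,240),4)
hsv=cv2.cvtColor(f['image'],cv2.COLOR_RGB2HSV)
blue=(hsv[...,0]>100)&(hsv[...,0]<125)&(hsv[...,1]>150)
def rect(m,name):
    P=W[m]; c,s,a=cv2.minAreaRect(P[:,:2].astype(np.float32)*1000); print(name,m.sum(),np.round(c,1),np.round(s,1),round(a,2),'z',np.nanpercentile(P[:,2],[2,50,98]).round(4))
def box(u0,v0,u1,v1):
    m=np.zeros((384,512),bool); m[int(v0/1.5):int(v1/1.5),int(u0/1.5):int(u1/1.5)]=1; return m&~np.isnan(W[...,2])
Z=W[...,2]
b=box(170,235,330,355)
rect(b&(abs(Z-.128)<.006),'flap plane'); rect(b&(Z>.142)&(Z<.156),'handset'); rect(b&(Z>.157),'handle')
rect(box(480,230,580,320)&blue,'tray')
c=box(375,225,435,320)
rect(c&(Z>.006)&(Z<.017),'cr base'); rect(c&(Z>.02),'cr bed'); 
m=c&(Z>.02); v,u=np.where(m); P=W[m]
for r in range(v.min(),v.max()+1,3):
    k=v==r; print(r,P[k].mean(0).round(3),k.sum(), P[k][:,1].min().round(3),P[k][:,1].max().round(3))
for n,bb in dict(jar=(360,185,392,220),san=(470,180,510,222),stap=(138,255,165,325),mug=(125,210,195,262),marker=(405,335,480,362)).items(): rect(box(*bb)&(Z>.008),n)
E
```

```text
flap plane 3445 [515.9 234.5] [166.6 240.4] 9.38 z [0.1226 0.1271 0.1324]
handset 739 [547.7 217.7] [131.6 121.5] 72.97 z [0.1435 0.149  0.1543]
handle 136 [511.2 222.8] [108.4 132.1] 87.39 z [0.1582 0.1655 0.1711]
tray 1794 [ 582.8 -350.7] [136.2 137.9] 3.6 z [-0.0012  0.0051  0.0168]
cr base 407 [579.6 -83.8] [198.8 126.1] 1.14 z [0.0061 0.011  0.0161]
cr bed 672 [570.  -82.5] [ 63.5 153.4] 81.22 z [0.0293 0.05   0.0793]
158 [ 0.645 -0.086  0.076] 5 -0.092 -0.079
161 [ 0.636 -0.092  0.076] 11 -0.107 -0.076
164 [ 0.627 -0.092  0.073] 11 -0.108 -0.077
167 [ 0.618 -0.089  0.071] 11 -0.105 -0.074
170 [ 0.609 -0.09   0.067] 11 -0.105 -0.074
173 [ 0.6   -0.087  0.064] 11 -0.102 -0.071
176 [ 0.591 -0.087  0.062] 11 -0.103 -0.071
179 [ 0.582 -0.084  0.057] 11 -0.1 -0.068
182 [ 0.572 -0.084  0.055] 11 -0.1 -0.069
185 [ 0.563 -0.081  0.051] 11 -0.097 -0.066
188 [ 0.554 -0.078  0.049] 11 -0.094 -0.063
191 [ 0.545 -0.079  0.045] 11 -0.095 -0.063
194 [ 0.535 -0.069  0.043] 15 -0.091 -0.047
197 [ 0.526 -0.076  0.04 ] 21 -0.107 -0.044
200 [ 0.517 -0.074  0.035] 19 -0.104 -0.045
203 [ 0.507 -0.073  0.038] 21 -0.105 -0.042
206 [ 0.498 -0.076  0.045] 17 -0.101 -0.051
jar 216 [719.4 -21.2] [51.1 44.6] 79.75 z [0.0124 0.0679 0.0748]
san 324 [ 736.1 -272.7] [52.2 79.6] 38.15 z [0.0152 0.0909 0.1367]
stap 502 [536.2 455.4] [ 38.1 140.6] 87.65 z [0.0091 0.0385 0.0469]
mug 558 [637.8 430.5] [86.5 95.4] 4.13 z [0.0094 0.0606 0.0918]
marker 181 [ 427.7 -166.5] [130.8  44.9] 81.96 z [0.0085 0.0129 0.0186]
```

View pics/crop1.png

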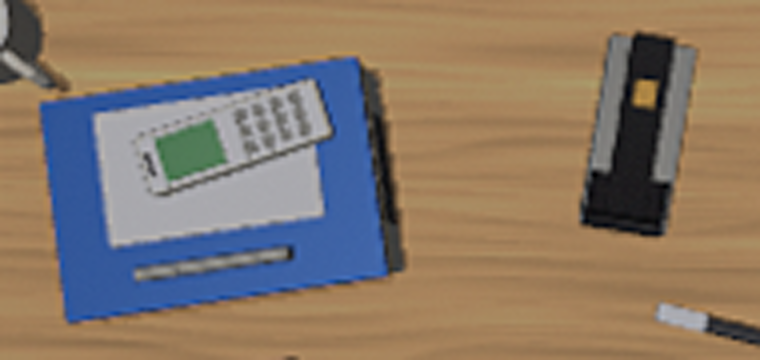

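The crop confirms it: the white handset with a green screen lies at crop (235,138) behind the steel handle at (215,262). The cradle's foot is at its near end (crop (620,215)), sloping up towards +x. Next I refine the handset and cradle fits.

```bash
cat >> h.py <<'E'
def down(yaw_y,tilt=0.0):
    "tool pointing down, tool y at world angle yaw_y; tilt leans tool z toward horizontal dir yaw_y-90deg"
    y=np.array([np.cos(yaw_y),np.sin(yaw_y),0]); d=np.array([np.sin(yaw_y),-np.cos(yaw_y),0])
    z=np.sin(tilt)*d-np.cos(tilt)*np.array([0,0,1]); x=np.cross(y,z)
    return R.from_matrix(np.stack([x,y,z],1))
E
python3 - <<'E'
from h import *
f=load('top'); W=cloud(f); Z=W[...,2]
def cc(m):
    n,l,s,c=cv2.connectedComponentsWithStats(m.astype(np.uint8)); k=1+s[1:,4].argmax(); return l==k
m=np.zeros((384,512),bool); m[157:237,113:220]=1
h=cc(m&(Z>.139)&(Z<.158)); P=W[h]; c,s,a=cv2.minAreaRect(P[:,:2].astype(np.float32)*1000); print('handset',c,s,a,np.median(P[:,2]))
v,u=np.where(h)
hb=m&(Z>.156)&(np.arange(384)[:,None]>205); P=W[cc(hb)]; print('bar',P.mean(0),np.linalg.eigh(np.cov(P[:,:2].T))[1][:,1],P.min(0),P.max(0))
# bed plane fit
m=np.zeros((384,512),bool); m[158:192,258:287]=1; m&=Z>.035; P=W[m]
A=np.c_[P[:,:2],np.ones(len(P))]; k=np.linalg.lstsq(A,P[:,2],rcond=None)[0]; print('bed plane',k,'slope',np.arctan(np.hypot(*k[:2])),'dir',np.degrees(np.arctan2(k[1],k[0])), P[:,:2].mean(0))
c,s,a=cv2.minAreaRect(P[:,:2].astype(np.float32)*1000); print('bed',c,s,a)
ps=np.deg2rad(9.38); C=np.array([.5159,.2345]); ex=np.array([np.cos(ps),np.sin(ps)])
# flap centre is at airunit x = 80-83=-3
O=C+.003*ex; print('airunit',O,'hinge',O+.08*ex,'handle',O-.06*ex)
E
```

```text
handset (552.9862060546875, 216.7294921875) (47.259620666503906, 140.39678955078125) 20.132226943969727 0.14889718678762565
bar [0.45957266 0.22398476 0.1656728 ] [-0.16247254  0.98671307] [0.44756894 0.17056889 0.15764525] [0.4726411  0.27987795 0.1729414 ]
bed plane [ 0.32487548 -0.05365157 -0.1351926 ] slope 0.3180943644277381 dir -9.377474854184616 [ 0.59421891 -0.08584602]
bed (594.0577392578125, -86.15800476074219) (33.937156677246094, 104.6828842163086) 81.2476577758789
airunit [0.51885989 0.23498894] hinge [0.59779022 0.24802747] handle [0.45966214 0.22521005]
```

```bash
python3 - <<'E'
from h import *
Rg=down(np.deg2rad(20.1))
for z in(.25,.128): print(delta([.553,.217,z],Rg))
E
```

```text
(array([-487.3, -284.8,  -54.5]), array([-0.001,  0.001,  0.985]))
(array([-487.3, -284.6,   67.5]), array([-0.001,  0.001,  0.985]))
```

Emit:
play_rows([
  [70,-40,-24,-40,0,0,0.08],
  [70,-80,-47,-55,0,0,0.16],
  [70,-120,-70,-55,0,0,0.24],
  [70,-160,-94,-55,0,0,0.32],
  [70,-200,-117,-55,0,0,0.4],
  [70,-240,-140,-55,0,0,0.5],
  [70,-280,-164,-55,0,0,0.6],
  [70,-320,-187,-55,0,0,0.7],
  [70,-360,-210,-55,0,0,0.8],
  [70,-400,-234,-55,0,0,0.9],
  [70,-440,-257,-55,0,0,0.985],
  [70,-470,-275,-55,0,0,0.985],
  [70,-487.3,-284.8,-54.5,0,0,0.985],
  [70,-487.3,-284.8,-54.5,0,0,0.985],
  [70,-487.3,-284.8,-54.5,0,0,0.985],
  [70,-487.3,-284.8,-54.5,0,0,0.985],
], newtons=40)

```text
time: 1.7
tcp_pos: [0.5516, 0.2194, 0.25]
orientation: [-0.001, 0.572, 0.821, 0.0]
contact_force: [-0.4, -0.3, 0.3]
gripper_width: 0.0702
grasp_force: 0.0
```

```bash
python3 - <<'E'
from h import *
f=grab('side'); save(f,'side1.png',(160,90,300,220),5)
Rg=down(np.deg2rad(20.1))
for z in(.16,.130): print(delta([.553,.217,z],Rg))
E
```

```text
(array([-2.8,  0.5, 90.1]), array([-0.001, -0.001,  0.003]))
(array([ -2.8,   0.5, 120.1]), array([-0.001, -0.001,  0.003]))
```

View pics/side1.png

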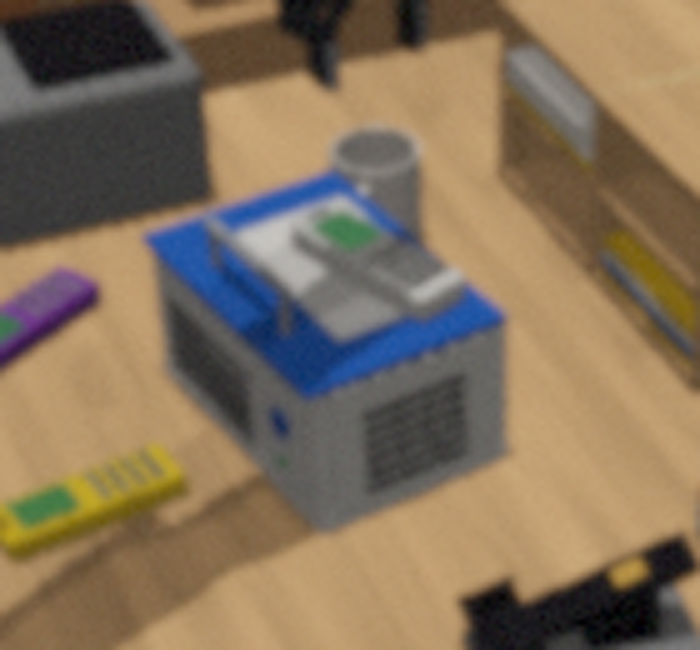

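The crop shows the fingers at (325,60) and (412,25), above and straddling the handset at (380,262). Descending.

Emit:
play_rows([
  [70,-3,0.5,30,0,0,0],
  [70,-3,0.5,60,0,0,0],
  [70,-3,0.5,90,0,0,0],
  [70,-3,0.5,105,0,0,0],
  [70,-3,0.5,115,0,0,0],
  [70,-3,0.5,119,0,0,0],
  [70,-3,0.5,119,0,0,0],
  [40,-3,0.5,119,0,0,0],
  [30,-3,0.5,119,0,0,0],
  [30,-3,0.5,119,0,0,0],
  [30,-3,0.5,119,0,0,0],
  [30,-3,0.5,119,0,0,0],
  [30,-3,0.5,119,0,0,0],
], newtons=40)

```text
time: 3.05
tcp_pos: [0.5546, 0.2149, 0.1313]
orientation: [0.0, 0.573, 0.82, 0.0]
contact_force: [-0.3, 0.1, -0.2]
gripper_width: 0.03
grasp_force: 0.0
```

```bash
python3 - <<'E'
from h import *
f=grab('side'); save(f,'side2.png',(160,90,300,220),5)
E
```

```text
(no output)
```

View pics/side2.png

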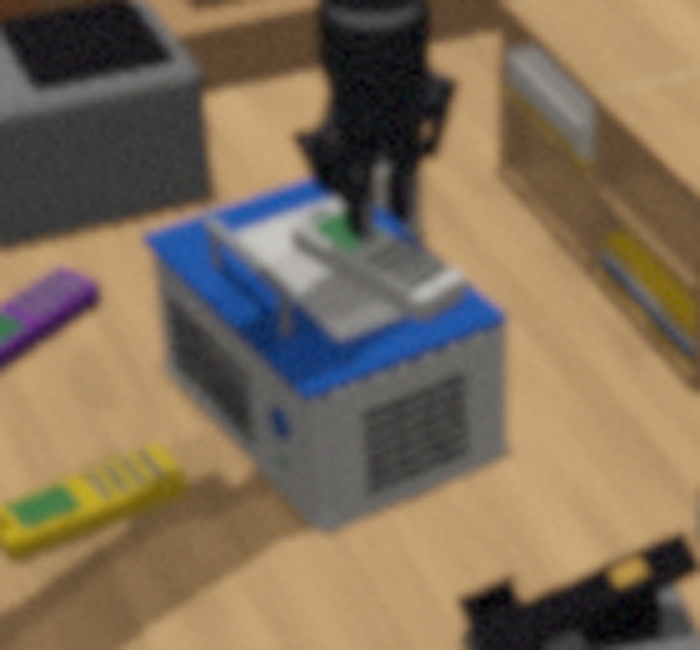

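The gripper is at the handset's screen end, crop (385,200), with the tips seemingly above the handset, which has not moved. I'll measure the fingertips from depth.

```bash
python3 - <<'E'
from h import *
f=load('side'); W=cloud(f); im=f['image']
for r in range(122,146,2):
    print(r,[(u,W[r,u].round(3).tolist()) for u in range(226,248,2) if im[r,u].max()<70])
t=grab('top');T=cloud(t); m=(T[...,2]>.139)&(T[...,2]<.156); m[:, :113]=0;m[:157]=0;m[237:]=0;m[:,220:]=0
n,l,s,c=cv2.connectedComponentsWithStats(m.astype(np.uint8));print(s)
h=l==1+s[1:,4].argmax(); print(cv2.minAreaRect(T[h][:,:2].astype(np.float32)*1000),np.median(T[h][:,2]))
print(monitor.observe())
E
```

```text
122 [(226, [0.508, 0.186, 0.249]), (228, [0.527, 0.218, 0.227]), (230, [0.529, 0.204, 0.234]), (232, [0.532, 0.193, 0.239]), (234, [0.54, 0.194, 0.237]), (238, [0.565, 0.221, 0.216]), (240, [0.569, 0.211, 0.22]), (242, [0.576, 0.211, 0.219])]
124 [(226, [0.507, 0.184, 0.243]), (228, [0.515, 0.186, 0.24]), (230, [0.533, 0.216, 0.218]), (232, [0.532, 0.194, 0.231]), (234, [0.542, 0.2, 0.225]), (238, [0.566, 0.224, 0.206]), (240, [0.569, 0.211, 0.212]), (242, [0.578, 0.215, 0.208])]
126 [(226, [0.508, 0.187, 0.233]), (228, [0.516, 0.189, 0.23]), (230, [0.528, 0.203, 0.219]), (232, [0.532, 0.193, 0.223]), (234, [0.542, 0.202, 0.216]), (238, [0.565, 0.221, 0.2]), (240, [0.568, 0.211, 0.204]), (242, [0.576, 0.211, 0.202])]
128 [(228, [0.513, 0.182, 0.227]), (230, [0.524, 0.194, 0.217]), (232, [0.532, 0.194, 0.215]), (234, [0.539, 0.193, 0.214]), (238, [0.565, 0.222, 0.191]), (240, [0.569, 0.214, 0.194]), (242, [0.576, 0.213, 0.193])]
130 [(230, [0.526, 0.199, 0.205]), (232, [nan, nan, nan]), (238, [0.565, 0.223, 0.182]), (240, [0.57, 0.217, 0.184]), (242, [0.574, 0.208, 0.188])]
132 [(230,
[... 558 characters left out ...]
.72933574,  0.04376185,  1.73036963, -0.04631552,
        0.68282776, -0.05264292]), 'dq': array([-3.09855766e-04,  1.12484667e-03,  1.28901529e-03, -8.72364844e-05,
        9.03590604e-04, -1.14005544e-03,  9.77684424e-04]), 'effort': array([ 3.72026974e-03, -5.27638257e+01,  1.92983150e+00, -1.29222035e+01,
        8.13948805e-03,  1.49622581e-03, -4.31913679e-05]), 'tcp_pos': array([0.55457959, 0.21489136, 0.13120077]), 'orientation': array([-1.16726186e-05,  5.72778091e-01,  8.19710471e-01,  4.16220538e-05]), 'contact_force': array([-0.17657575, -0.18905094,  0.46948145]), 'moment': array([-0.02480533,  0.0368015 , -0.05259249]), 'grasp_force': 0.0, 'gripper_width': 0.029751030408857997}
```

```bash
python3 - <<'E'
from h import *
f=load('side'); W=cloud(f); im=f['image']
for u in (231,233,240):
  for r in range(134,152): print(u,r,W[r,u].round(3),im[r,u])
T=cloud(load('top'));
E
```

```text
231 134 [0.529 0.199 0.189] [28 31 28]
231 135 [0.528 0.197 0.186] [25 29 27]
231 136 [0.528 0.198 0.181] [34 50 36]
231 137 [0.529 0.202 0.175] [52 74 54]
231 138 [0.543 0.238 0.146] [ 73 100  77]
231 139 [0.537 0.224 0.152] [ 91 111  93]
231 140 [0.535 0.219 0.151] [107 113 104]
231 141 [0.533 0.213 0.151] [113 112 107]
231 142 [0.53  0.206 0.152] [114 112 108]
231 143 [0.53  0.205 0.148] [110 107 105]
231 144 [0.529 0.205 0.144] [103 102  98]
231 145 [0.529 0.206 0.139] [103 100  98]
231 146 [0.531 0.209 0.132] [104 101  99]
231 147 [0.53  0.208 0.129] [106 105 102]
231 148 [0.528 0.203 0.129] [114 112 110]
231 149 [0.525 0.197 0.129] [118 115 112]
231 150 [0.523 0.192 0.128] [122 119 116]
231 151 [0.519 0.182 0.131] [127 123 122]
233 134 [0.536 0.199 0.187] [62 63 70]
233 135 [0.535 0.195 0.185] [61 65 67]
233 136 [0.535 0.196 0.181] [62 63 64]
233 137 [0.537 0.201 0.173] [76 76 75]
233 138 [0.536 0.201 0.169] [90 91 89]
233 139 [0.545 0.224 0.15 ] [102 104 100]
233 140 [0.544 0.222 0.147] [109 107 103]
233 141 [0.539 0.208 0.152] [104 103  98]
233 142 [0.537 0.204 0.151] [106 10
[... 419 characters left out ...]
 89]
240 135 [0.645 0.402 0.038] [ 56  72 116]
240 136 [0.59  0.267 0.125] [ 53  74 120]
240 137 [0.586 0.258 0.127] [ 59  76 109]
240 138 [0.57  0.219 0.15 ] [78 82 99]
240 139 [0.567 0.212 0.15 ] [93 92 95]
240 140 [0.565 0.206 0.15 ] [95 92 91]
240 141 [0.564 0.205 0.147] [94 91 90]
240 142 [0.559 0.192 0.152] [97 97 93]
240 143 [0.556 0.186 0.152] [99 98 94]
240 144 [0.556 0.185 0.148] [106 106 103]
240 145 [0.554 0.182 0.146] [113 110 107]
240 146 [0.549 0.171 0.151] [125 123 121]
240 147 [0.547 0.166 0.15 ] [129 127 123]
240 148 [0.547 0.164 0.147] [120 119 114]
240 149 [0.547 0.165 0.142] [111 108 106]
240 150 [0.547 0.166 0.137] [107 104 102]
240 151 [0.546 0.163 0.135] [103 104 100]
```

Depth shows the tips at z≈0.17, although the reported TCP is 0.131. The fingers really end ~30–38 mm short of the TCP at this opening, so they closed above the handset. I'll open and go down further, watching the force.

Emit:
play_rows([
  [70,0,0,0,0,0,0],
  [70,0,0,0,0,0,0],
  [70,0,0,0,0,0,0],
  [70,0,0,0,0,0,0],
  [70,0,0,5,0,0,0],
  [70,0,0,10,0,0,0],
  [70,0,0,15,0,0,0],
  [70,0,0,20,0,0,0],
  [70,0,0,25,0,0,0],
  [70,0,0,25,0,0,0],
])

```text
time: 4.15
tcp_pos: [0.5539, 0.2146, 0.1053]
orientation: [-0.0, 0.573, 0.82, -0.001]
contact_force: [-0.0, 0.4, 0.0]
gripper_width: 0.07
grasp_force: 0.0
```

```bash
python3 - <<'E'
from h import *
f=grab('side'); W=cloud(f); im=f['image']
for u in (226,228,230,242,244,246,248):
  c=[(r,W[r,u].round(3).tolist(),int(im[r,u].max())) for r in range(120,150) if .5<W[r,u,0]<.62 and .15<W[r,u,2]<.3 and im[r,u].max()<75]; print(u,c[-3:])
print(monitor.observe()['contact_force'])
E
```

```text
226 [(140, [0.507, 0.193, 0.174], 33), (141, [0.508, 0.196, 0.168], 34), (142, [0.508, 0.195, 0.164], 43)]
228 [(141, [0.513, 0.19, 0.17], 49), (142, [0.515, 0.195, 0.162], 47), (143, [0.514, 0.192, 0.16], 60)]
230 [(130, [0.522, 0.188, 0.213], 43), (131, [0.523, 0.193, 0.206], 47), (132, [0.522, 0.19, 0.204], 60)]
242 [(133, [0.583, 0.229, 0.161], 38), (134, [0.582, 0.228, 0.158], 42), (135, [0.581, 0.227, 0.155], 58)]
244 [(134, [0.586, 0.219, 0.162], 24), (135, [0.586, 0.219, 0.158], 38), (136, [0.587, 0.222, 0.152], 66)]
246 [(125, [0.594, 0.217, 0.198], 28), (126, [0.595, 0.219, 0.193], 50), (127, [0.593, 0.215, 0.192], 71)]
248 [(121, [0.607, 0.228, 0.206], 30), (122, [0.606, 0.226, 0.203], 29), (123, [0.603, 0.221, 0.202], 53)]
[ 0.49250944 -0.60618453  0.54779933]
```

Emit:
play_rows([
  [70,0,0,5,0,0,0],
  [70,0,0,10,0,0,0],
  [70,0,0,14,0,0,0],
  [70,0,0,14,0,0,0],
  [55,0,0,14,0,0,0],
  [40,0,0,14,0,0,0],
  [35,0,0,14,0,0,0],
  [35,0,0,14,0,0,0],
  [35,0,0,14,0,0,0],
  [35,0,0,14,0,0,0],
])

```text
time: 5.2
tcp_pos: [0.5548, 0.215, 0.0925]
orientation: [0.0, 0.573, 0.82, 0.0]
contact_force: [-1.0, -0.5, 3.1]
gripper_width: 0.045
grasp_force: 42.1
```

Gripped at 45 mm with 42 N. Now lift, and work out the way to the cradle.

Emit:
play_rows([
  [35,0,0,-10,0,0,0],
  [35,0,0,-30,0,0,0],
  [35,0,0,-60,0,0,0],
  [35,0,0,-85,0,0,0],
  [35,0,0,-100,0,0,0],
  [35,0,0,-100,0,0,0],
])

```text
time: 5.8
tcp_pos: [0.5561, 0.2155, 0.1947]
orientation: [0.001, 0.573, 0.82, 0.002]
contact_force: [1.0, -1.2, -0.9]
gripper_width: 0.0451
grasp_force: 41.6
```

```bash
cat >> h.py <<'E'
off=down(np.deg2rad(20.0)).inv().apply([.553-.5548,.2167-.215,.128-.0925])  # handset origin in tool
cy=np.deg2rad(-8.9); seat=np.array([.5748,-.0832,.056]); sl=.32
up=np.array([np.cos(sl)*np.cos(cy),np.cos(sl)*np.sin(cy),np.sin(sl)]); nrm=np.array([-np.sin(sl)*np.cos(cy),-np.sin(sl)*np.sin(cy),np.cos(sl)])
Rc=down(cy+np.pi/2,sl)
def place(a,n): return delta(seat+a*up+n*nrm-Rc.apply(off),Rc)
E
python3 - <<'E'
from h import *
print(monitor.observe()['gripper_width'],off); print(seat+.012*up+.06*nrm-Rc.apply(off))
for a,n in((.012,.08),(.012,.01)): print(a,n,place(a,n))
f=grab('top');W=cloud(f); P=W[140:240,100:240].reshape(-1,3)
P=P[(P[:,2]>.22)&(P[:,2]<.262)]; print(len(P), cv2.minAreaRect(P[:,:2].astype(np.float32)*1000) if len(P) else '', np.median(P[:,2]))
E
```

```text
0.045053946794829255 [ 0.00221311 -0.00111001 -0.0355    ]
[ 0.58068679 -0.08299831  0.08372724]
0.012 0.08 (array([-285.7,  -85.4,   91.4]), array([-0.166, -0.287, -1.056]))
0.012 0.01 (array([-296.4,  -66.5,  158. ]), array([-0.166, -0.287, -1.056]))
339 ((562.4560546875, 176.0885772705078), (59.79610061645508, 57.5019416809082), 19.062992095947266) 0.25130772240185006
```

Emit:
play_rows([
  [35,-30,-9,0,-0.016,-0.029,-0.106],
  [35,-60,-18,0,-0.033,-0.057,-0.211],
  [35,-90,-27,0,-0.05,-0.086,-0.317],
  [35,-120,-36,0,-0.066,-0.115,-0.422],
  [35,-150,-45,10,-0.083,-0.144,-0.528],
  [35,-180,-54,20,-0.1,-0.172,-0.634],
  [35,-210,-63,35,-0.116,-0.2,-0.74],
  [35,-240,-72,50,-0.133,-0.23,-0.845],
  [35,-265,-79,70,-0.15,-0.258,-0.95],
  [35,-280,-84,85,-0.166,-0.287,-1.056],
  [35,-285.7,-85.4,91.4,-0.166,-0.287,-1.056],
  [35,-285.7,-85.4,91.4,-0.166,-0.287,-1.056],
  [35,-285.7,-85.4,91.4,-0.166,-0.287,-1.056],
  [35,-285.7,-85.4,91.4,-0.166,-0.287,-1.056],
])

```text
time: 7.25
tcp_pos: [0.5711, -0.0825, 0.0993]
orientation: [0.155, 0.076, 0.985, -0.013]
contact_force: [0.4, -0.3, -2.1]
gripper_width: 0.045
grasp_force: 41.6
```

```bash
python3 - <<'E'
from h import *
f=grab('side'); save(f,'side3.png',(230,140,340,240),6)
for a,n in((.010,.08),(.010,.004),(.010,.0),(.0,.001),(-.006,.001)): print(a,n,place(a,n))
print(monitor.observe()['contact_force'])
E
```

```text
0.01 0.08 (array([-2.6,  1.8, -2.6]), array([-0.003, -0.008,  0.002]))
0.01 0.004 (array([-3.2,  2. , 73.4]), array([-0.003, -0.008,  0.002]))
0.01 0.0 (array([-3.3,  2. , 77.4]), array([-0.003, -0.008,  0.002]))
0.0 0.001 (array([ 6.8,  2. , 76.5]), array([-0.003, -0.008,  0.002]))
-0.006 0.001 (array([12.8,  2. , 76.5]), array([-0.003, -0.008,  0.002]))
[-0.00906833 -0.34353016 -2.01507131]
```

View pics/side3.png

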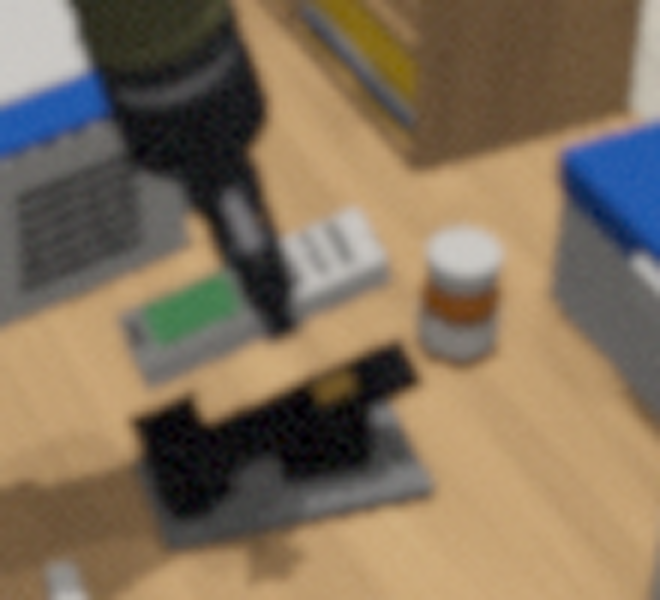

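The picture shows the handset, at (255,290), held parallel over the bed, at (290,425), with its screen end towards the foot. Lowering it.

Emit:
play_rows([
  [35,-3,2,15,0,-0.008,0],
  [35,-3,2,35,0,-0.008,0],
  [35,-3,2,55,0,-0.008,0],
  [35,-3,2,66,0,-0.008,0],
  [35,-3,2,71,0,-0.008,0],
  [35,-3,2,74,0,-0.008,0],
  [35,-3,2,74,0,-0.008,0],
])

```text
time: 8.0
tcp_pos: [0.5981, -0.0848, 0.0315]
orientation: [0.16, 0.076, 0.984, -0.014]
contact_force: [-0.4, -0.0, -2.1]
gripper_width: 0.0446
grasp_force: 41.6
```

```bash
python3 - <<'E'
from h import *
f=grab('side'); W=cloud(f); t=grab('top'); T=cloud(t)
for a,n in((.010,.0),(.0,.0)): print(a,n,place(a,n))
print(monitor.observe()['contact_force'])
def proj(P,lo,hi):
    m=np.linalg.norm(P[...,:2]-seat[:2],axis=-1)<.12; Q=P[m]-seat; n=Q@nrm; s=Q@up; l=Q@np.cross(nrm,up); k=(n>lo)&(n<hi)&(abs(l)<.03); return s[k],l[k],n[k]
for P,nm in((W,'side'),(T,'top')):
    s,l,n=proj(P,.014,.04); print(nm,len(s),np.percentile(s,[1,5,50,95,99]).round(4),np.percentile(l,[2,98]).round(4),np.percentile(n,[5,25,50,75]).round(4))
E
```

```text
0.01 0.0 (array([ 2.6, -0.9,  5.4]), array([-0.003,  0.004,  0.001]))
0.0 0.0 (array([12.6, -0.9,  5.3]), array([-0.003,  0.004,  0.001]))
[ 0.80306906 -0.22591567 -0.6312392 ]
side 468 [-0.0834 -0.0721 -0.0113  0.0689  0.0741] [-0.0278  0.0212] [0.0156 0.0229 0.026  0.0275]
top 260 [0.0265 0.0304 0.0543 0.0784 0.0799] [-0.0238  0.021 ] [0.0202 0.0243 0.026  0.0279]
```

Emit:
play_rows([
  [35,2.5,-1,3,0,0,0],
  [35,2.5,-1,5,0,0,0],
  [35,2.5,-1,5.5,0,0,0],
  [35,2.5,-1,5.5,0,0,0],
  [35,6,-1,5.5,0,0,0],
  [35,9,-1,5.5,0,0,0],
  [35,11,-1,5.5,0,0,0],
  [35,11,-1,5.5,0,0,0],
])

```text
time: 8.9
tcp_pos: [0.5955, -0.0858, 0.0268]
orientation: [0.166, 0.077, 0.983, -0.015]
contact_force: [3.7, -1.6, 16.3]
gripper_width: 0.0449
grasp_force: 43.6
```

```bash
cat >> h.py <<'E'
def chk():
    s=monitor.observe(); F=s['contact_force']; print('F up,nrm',(F@up).round(2),(F@nrm).round(2),F.round(1),'w',s['gripper_width'],s['grasp_force'])
    for nm in('side','top'):
        P=cloud(grab(nm)); m=np.linalg.norm(P[...,:2]-seat[:2],axis=-1)<.12; Q=P[m]-seat; n=Q@nrm; a=Q@up; l=Q@np.cross(nrm,up); k=(n>.012)&(n<.032)&(abs(l)<.03)
        print(nm,k.sum(),np.percentile(a[k],[1,5,95,99]).round(4),np.percentile(l[k],[2,98]).round(4),np.percentile(n[k],[25,50,75]).round(4))
E
python3 -c "
from h import *
chk();print(place(0,0))"
```

```text
F up,nrm 8.84 14.25 [ 3.7 -1.6 16.3] w 0.04488535131427971 43.64432215690613
side 475 [-0.0848 -0.0802  0.0641  0.0689] [-0.0277  0.0213] [0.0191 0.0224 0.0242]
top 265 [0.0214 0.0243 0.073  0.0749] [-0.0253  0.0198] [0.0201 0.0225 0.0241]
(array([8.4, 0.4, 1.1]), array([-0.004,  0.016,  0.   ]))
```

Emit:
play_rows([
  [35,8,0,-2,0,0.01,0],
  [35,10,0,-2,0,0.01,0],
  [35,12,0,-2,0,0.01,0],
  [35,12,0,-2,0,0.01,0],
  [35,12,0,-2,0,0.01,0],
])

```text
time: 9.5
tcp_pos: [0.5878, -0.0845, 0.0254]
orientation: [0.164, 0.076, 0.983, -0.015]
contact_force: [12.9, -1.3, 7.3]
gripper_width: 0.0453
grasp_force: 42.5
```

```bash
python3 -c "
from h import *
chk();print(place(0,0))"
```

```text
F up,nrm 14.64 2.88 [12.9 -1.3  7.3] w 0.04527128202711729 42.547852993011475
side 482 [-0.0847 -0.0804  0.057   0.062 ] [-0.0283  0.0208] [0.0204 0.0233 0.0254]
top 263 [0.0129 0.0168 0.0662 0.0679] [-0.0245  0.0199] [0.0214 0.0238 0.0259]
(array([0.6, 0.4, 2.3]), array([-0.005,  0.012,  0.001]))
```

Firmly against the foot: 15 N along the slope, about 3 N normal. Settle it, ease the push, open and back off.

Emit:
play_rows([
  [35,0,0,1.5,0,0,0],
  [35,-2,0,2,0,0,0],
  [35,-2,0,2,0,0,0],
  [50,-2,0,2,0,0,0],
  [62,-2,0,2,0,0,0],
  [62,-2,0,2,0,0,0],
  [62,-2,0,2,0,0,0],
  [62,-2,0,-10,0,0,0],
  [62,-2,0,-30,0,0,0],
  [62,-2,0,-60,0,0,0],
  [62,-2,0,-100,0,0,0],
  [62,-2,0,-130,0,0,0],
  [62,-2,0,-130,0,0,0],
])

```text
time: 10.9
tcp_pos: [0.5398, -0.0763, 0.1476]
orientation: [0.157, 0.076, 0.985, -0.015]
contact_force: [1.5, -0.4, 0.2]
gripper_width: 0.0622
grasp_force: 0.0
```

```bash
python3 - <<'E'
from h import *
chk(); save(load('side'),'side4.png',(230,140,340,240),6)
P=cloud(load('top')); Q=P[150:215,250:295].reshape(-1,3)-seat; n=Q@nrm; k=(n>.012)&(n<.032); Q=Q[k]
c,s,a=cv2.minAreaRect(np.c_[Q@up,Q@np.cross(nrm,up)].astype(np.float32)*1000); print(c,s,a)
A=np.c_[Q[:,:2],np.ones(len(Q))]; kk=np.linalg.lstsq(A,Q[:,2],rcond=None)[0]; print('tilt',np.arctan(np.hypot(*kk[:2])),np.degrees(np.arctan2(kk[1],kk[0])))
ps=np.deg2rad(9.4); Ra=down(ps)
off2=.039
print(delta([.4597,.2245,.30],Ra), rot(monitor.observe()['orientation']).as_matrix().round(2), monitor.observe()['q'].round(2))
E
```

```text
F up,nrm 1.55 -0.27 [ 1.5 -0.4  0.2] w 0.06223079867816106 0.0
side 562 [-0.0839 -0.078   0.0559  0.0619] [-0.0259  0.0219] [0.0202 0.0228 0.0246]
top 451 [-0.0251 -0.0203  0.0649  0.0679] [-0.0246  0.0194] [0.0199 0.022  0.0239]
(19.94296646118164, -2.4653472900390625) (97.90335083007812, 45.737525939941406) 0.1643092930316925
tilt 0.31087794265722657 -12.072431180809597
(array([  71.9,  283.9, -185. ]), array([0.196, 0.275, 1.241])) [[-0.94  0.15  0.31]
 [ 0.15  0.99 -0.05]
 [-0.31 -0.   -0.95]] [ 0.21  0.58 -0.28  2.2   1.26  0.21  0.19]
```

View pics/side4.png

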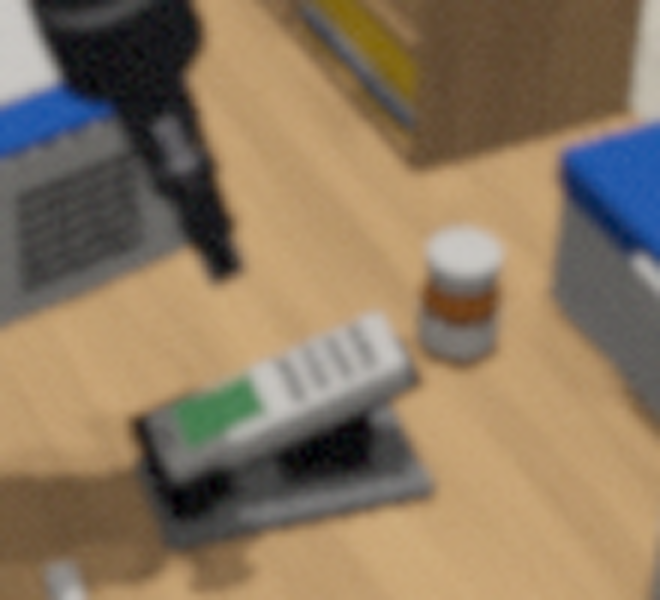

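The handset at (285,400) lies straight in the cradle, its lower end against the foot and released. Next the handle.

Emit:
play_rows([
  [45,0,0,-40,0,0,0.0],
  [45,0,20,-80,0.02,0.027,0.12],
  [45,10,50,-110,0.04,0.055,0.25],
  [45,18,80,-115,0.06,0.082,0.37],
  [45,26,110,-120,0.08,0.11,0.5],
  [45,34,140,-130,0.1,0.14,0.62],
  [45,42,170,-140,0.12,0.165,0.745],
  [45,50,200,-150,0.14,0.19,0.87],
  [45,58,230,-160,0.155,0.22,0.99],
  [45,66,260,-172,0.175,0.25,1.12],
  [45,72,284,-185,0.196,0.275,1.241],
  [45,72,284,-185,0.196,0.275,1.241],
  [45,72,284,-185,0.196,0.275,1.241],
  [45,72,284,-185,0.196,0.275,1.241],
])

```text
time: 12.4
tcp_pos: [0.4601, 0.2217, 0.2971]
orientation: [-0.0, 0.647, 0.762, -0.002]
contact_force: [0.6, -0.1, -0.4]
gripper_width: 0.0455
grasp_force: 0.0
```

```bash
cat >> h.py <<'E'
ps=np.deg2rad(9.4); Ra=down(ps)
E
python3 - <<'E'
from h import *
for z in (.17,.114): print(delta([.4597,.2245,z],Ra))
P=cloud(grab('top')); m=(P[...,2]>.156)&(P[...,2]<.175); m[:200]=0; m[230:]=0; m[:,140:][:,50:]=0; m[:,:130]=0
print(m.sum(),P[m].mean(0) if m.any() else '')
E
```

```text
(array([  3.1,   0.5, 127.1]), array([-0.004,  0.003, -0.001]))
(array([  3.3,   0.7, 183.1]), array([-0.004,  0.003, -0.001]))
104 [0.46165884 0.21119624 0.16576422]
```

Emit:
play_rows([
  [45,3,1,40,0,0,0],
  [45,3,1,80,0,0,0],
  [45,3,1,120,0,0,0],
  [45,3,1,150,0,0,0],
  [45,3,1,170,0,0,0],
  [45,3,1,180,0,0,0],
  [45,3,1,183,0,0,0],
  [45,3,1,183,0,0,0],
  [20,3,1,183,0,0,0],
  [2,3,1,183,0,0,0],
  [2,3,1,183,0,0,0],
  [2,3,1,183,0,0,0],
  [2,3,1,183,0,0,0],
  [2,3,1,183,0,0,0],
], newtons=40)

```text
time: 13.85
tcp_pos: [0.4588, 0.2269, 0.116]
orientation: [-0.001, 0.647, 0.763, -0.002]
contact_force: [-4.2, -0.3, 5.5]
gripper_width: 0.0081
grasp_force: 39.0
```

Emit:
play_rows([
  [2,0,5,-14,0,0,0],
  [2,0,11.3,-27,0,0,0],
  [2,0,19,-39.5,0,0,0],
  [2,0,28,-51,0,0,0],
  [2,0,37.7,-62,0,0,0],
  [2,0,48.7,-71.5,0,0,0],
  [2,0,60.6,-80,0,0,0],
  [2,0,60.6,-80,0,0,0],
])

```text
time: 14.65
tcp_pos: [0.5151, 0.2363, 0.1966]
orientation: [-0.003, 0.647, 0.763, -0.005]
contact_force: [-13.6, -2.4, 18.4]
gripper_width: 0.0081
grasp_force: 40.4
```

Emit:
play_rows([
  [2,0,11.3,-10,0,0,0],
  [2,0,25,-16,0,0,0],
  [2,0,39,-21,0,0,0],
  [2,0,53.7,-24,0,0,0],
  [2,0,68.5,-26,0,0,0],
  [2,0,83.5,-26.3,0,0,0],
  [2,0,83.5,-26.3,0,0,0],
])

```text
time: 15.35
tcp_pos: [0.6037, 0.2513, 0.2223]
orientation: [-0.001, 0.647, 0.762, 0.0]
contact_force: [0.0, 0.5, 4.9]
gripper_width: 0.0083
grasp_force: 41.0
```

Emit:
play_rows([
  [2,0,15,1,0,0,0],
  [2,0,29.5,4,0,0,0],
  [2,0,41,7,0,0,0],
  [2,0,41,7,0,0,0],
  [10,0,39,7,0,0,0],
  [20,0,39,7,0,0,0],
  [20,0,39,7,0,0,0],
  [20,0,39,0,0,0,0],
  [20,0,39,-20,0,0,0],
  [20,0,39,-50,0,0,0],
  [20,0,39,-90,0,0,0],
  [20,0,10,-110,0,0,0],
  [20,0,-30,-120,0,0,0],
  [20,0,-80,-120,0,0,0],
  [20,0,-120,-120,0,0,0],
  [20,0,-120,-120,0,0,0],
])

```text
time: 16.95
tcp_pos: [0.4777, 0.2297, 0.3418]
orientation: [-0.001, 0.645, 0.764, -0.004]
contact_force: [0.9, 0.5, 1.2]
gripper_width: 0.0198
grasp_force: 0.0
```

```bash
python3 - <<'E'
from h import *
print(monitor.observe()['contact_force'],delta([.5189,.235,.30],Ra))
f=grab('side'); save(f,'side5.png',(160,60,300,220),5); t=grab('top'); T=cloud(t)
hsv=cv2.cvtColor(t['image'],cv2.COLOR_RGB2HSV); m=(hsv[...,0]>5)&(hsv[...,0]<18)&(hsv[...,1]>190)&(hsv[...,2]>120)&(np.linalg.norm(T[...,:2]-[.519,.235],axis=-1)<.09)
print(m.sum(),T[m].mean(0) if m.any() else '')
W=cloud(f); hs=cv2.cvtColor(f['image'],cv2.COLOR_RGB2HSV); m=(hs[...,0]>5)&(hs[...,0]<18)&(hs[...,1]>190)&(np.linalg.norm(W[...,:2]-[.519,.235],axis=-1)<.07)
print(m.sum(),W[m].mean(0) if m.any() else '')
E
```

```text
[0.94927436 0.49272695 1.1733389 ] (array([-1.6, 41.8, 41.5]), array([-0.008,  0.003,  0.004]))
16 [0.51787402 0.23393919 0.10950788]
24 [0.51297167 0.22813927 0.10465112]
```

View pics/side5.png

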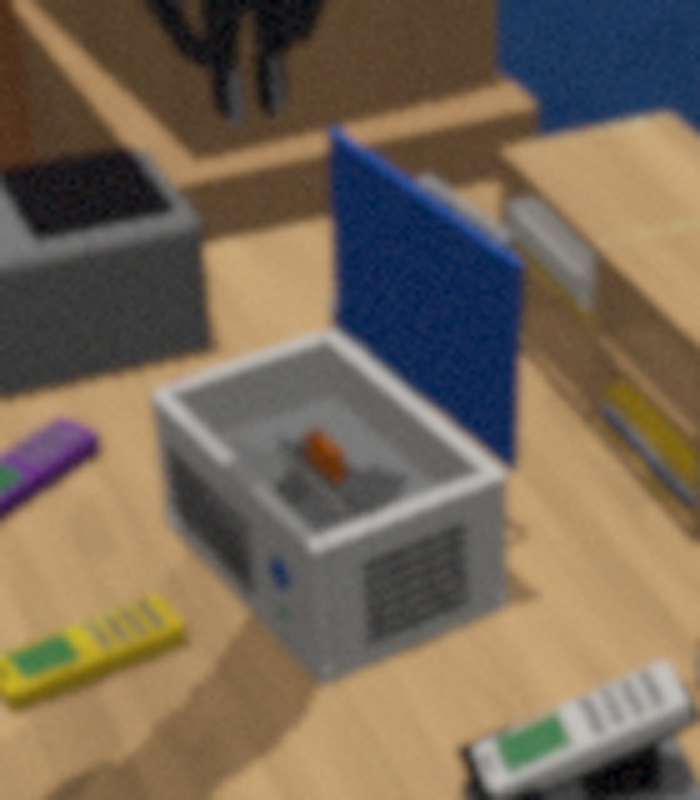

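The flap at (425,290) stands vertical and the orange tab at (325,455) is exposed in the slot. The top-view depth gives (0.518, 0.234), as expected. Going down onto the tab.

Emit:
play_rows([
  [40,-1,20,0,0,0,0],
  [40,-1.6,41.5,20,0,0,0],
  [40,-1.6,41.5,60,0,0,0],
  [40,-1.6,41.5,100,0,0,0],
  [40,-1.6,41.5,140,0,0,0],
  [40,-1.6,41.5,180,0,0,0],
  [40,-1.6,41.5,210,0,0,0],
  [40,-1.6,41.5,230,0,0,0],
  [40,-1.6,41.5,230,0,0,0],
  [40,-1.6,41.5,230,0,0,0],
])

```text
time: 18.05
tcp_pos: [0.5264, 0.2365, 0.1112]
orientation: [-0.001, 0.647, 0.762, -0.001]
contact_force: [-1.4, 0.2, 0.2]
gripper_width: 0.0401
grasp_force: 0.0
```

```bash
python3 - <<'E'
from h import *
print(monitor.observe()['contact_force'],delta([.5183,.2345,.056],Ra))
f=grab('side'); W=cloud(f); im=f['image']; O=np.array([.5187,.2347])
m=(np.linalg.norm(W[...,:2]-O,axis=-1)<.06)&(im.max(-1)<60)&(W[...,2]<.16)&(W[...,2]>.095)
Q=W[m]; x=(Q[:,:2]-O)@[np.cos(ps),np.sin(ps)]
for k in(x<0,x>0): print(k.sum(), Q[k].min(0).round(3) if k.any() else '', x[k].mean() if k.any() else '')
E
```

```text
[-1.4374461   0.21619127  0.21581878] (array([-0.6, -8.2, 55.2]), array([-0.002, -0.   , -0.001]))
1 [0.498 0.229 0.159] -0.021549196046259
2 [0.545 0.232 0.157] 0.02587398144827535
```

Emit:
play_rows([
  [40,0,-8,0,0,0,0],
  [40,0,-8,15,0,0,0],
  [40,0,-8,25,0,0,0],
  [40,0,-8,25,0,0,0],
  [40,0,-8,25,0,0,0],
])

```text
time: 18.6
tcp_pos: [0.5172, 0.2349, 0.0866]
orientation: [-0.001, 0.647, 0.762, -0.001]
contact_force: [1.1, -1.0, -0.7]
gripper_width: 0.04
grasp_force: 0.0
```

```bash
python3 - <<'E'
from h import *
print(monitor.observe()['contact_force'],delta([.5183,.2345,.056],Ra))
f=grab('side'); save(f,'side6.png',(190,110,280,190),7)
E
```

```text
[ 1.12261603 -1.03052723 -0.69766584] (array([-0.6,  1. , 30.6]), array([-0.002, -0.   , -0.001]))
```

View pics/side6.png

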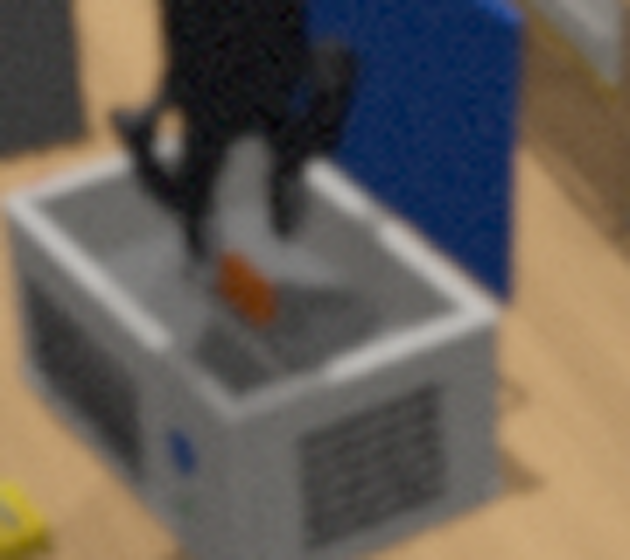

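The fingers at (200,250) and (285,225) straddle the orange tab at (248,288). Last 30 mm down, then grip.

Emit:
play_rows([
  [40,-0.5,1,10,0,0,0],
  [40,-0.5,1,20,0,0,0],
  [40,-0.5,1,28,0,0,0],
  [40,-0.5,1,31,0,0,0],
  [40,-0.5,1,31,0,0,0],
  [20,-0.5,1,31,0,0,0],
  [5,-0.5,1,31,0,0,0],
  [5,-0.5,1,31,0,0,0],
  [5,-0.5,1,31,0,0,0],
  [5,-0.5,1,31,0,0,0],
], newtons=50)

```text
time: 19.65
tcp_pos: [0.5185, 0.2347, 0.0557]
orientation: [-0.001, 0.647, 0.762, -0.001]
contact_force: [0.4, -1.3, 2.7]
gripper_width: 0.0112
grasp_force: 50.3
```

Emit:
play_rows([
  [5,0,0,-10,0,0,0],
  [5,0,0,-25,0,0,0],
  [5,0,0,-45,0,0,0],
  [5,0,0,-65,0,0,0],
  [5,0,0,-85,0,0,0],
  [5,0,0,-105,0,0,0],
  [5,0,0,-125,0,0,0],
  [5,0,0,-145,0,0,0],
  [5,0,0,-165,0,0,0],
  [5,0,0,-180,0,0,0],
  [5,0,0,-180,0,0,0],
  [5,0,0,-180,0,0,0],
])

```text
time: 20.85
tcp_pos: [0.5181, 0.2341, 0.235]
orientation: [-0.001, 0.647, 0.762, -0.001]
contact_force: [0.2, 0.2, -1.6]
gripper_width: 0.0108
grasp_force: 49.8
```

```bash
python3 - <<'E'
from h import *
s=monitor.observe(); print(s['gripper_width'],s['grasp_force'],s['tcp_pos'],s['q'].round(2))
# turn so that q7 stays moderate: tool y along world angle -45deg/ +0
for a in (9.4,-30,45): print(a,delta([.583,-.351,.150],down(np.deg2rad(a))))
f=grab('side'); W=cloud(f); hs=cv2.cvtColor(f['image'],cv2.COLOR_RGB2HSV); m=(hs[...,0]>5)&(hs[...,0]<18)&(hs[...,1]>190)&(np.linalg.norm(W[...,:2]-[.519,.235],axis=-1)<.07)
print(m.sum(),W[m].mean(0) if m.any() else '')
m=(np.linalg.norm(W[...,:2]-[.519,.235],axis=-1)<.065)&(W[...,2]>.14)&(W[...,2]<.265); print(W[m].min(0),np.percentile(W[m][:,2],[1,5,50]))
E
```

```text
0.010845483549103297 49.769988656044006 [0.51806752 0.23412762 0.2350131 ] [-0.25  0.59 -0.43  1.68  0.29  0.94 -0.63]
9.4 (array([-587.9,  -30.9,   85.3]), array([-0.003,  0.   , -0.001]))
-30 (array([-587.9,  -30.9,   85.3]), array([-0.003,  0.001,  0.687]))
45 (array([-587.9,  -30.9,   85.3]), array([-0.003, -0.001, -0.622]))
9 [0.51807917 0.22103286 0.28432816]
[0.49880727 0.17188698 0.19026871] [0.1918983  0.19577417 0.22979285]
```

Emit:
play_rows([
  [5,-15,-1,0,0,0,0.02],
  [5,-45,-2,0,0,0,0.05],
  [5,-80,-4,0,0,0,0.09],
  [5,-115,-6,0,0,0,0.13],
  [5,-150,-8,0,0,0,0.17],
  [5,-185,-10,0,0,0,0.21],
  [5,-220,-12,0,0,0,0.25],
  [5,-255,-13,0,0,0,0.29],
  [5,-290,-15,0,0,0,0.33],
  [5,-325,-17,0,0,0,0.37],
  [5,-360,-19,0,0,0,0.41],
  [5,-395,-21,0,0,0,0.45],
  [5,-430,-23,0,0,0,0.49],
  [5,-465,-25,0,0,0,0.53],
  [5,-500,-27,0,0,0,0.57],
  [5,-530,-28,0,0,0,0.61],
  [5,-560,-30,0,0,0,0.65],
  [5,-580,-31,0,0,0,0.68],
  [5,-588,-31,0,0,0,0.687],
  [5,-588,-31,0,0,0,0.687],
])

```text
time: 22.9
tcp_pos: [0.5822, -0.3522, 0.2341]
orientation: [-0.001, 0.867, 0.499, -0.002]
contact_force: [-0.1, 1.4, -2.3]
gripper_width: 0.0109
grasp_force: 49.7
```

Emit:
play_rows([
  [5,0,0,15,0,0,0],
  [5,0,0,35,0,0,0],
  [5,0,0,55,0,0,0],
  [5,0,0,72,0,0,0],
  [5,0,0,82,0,0,0],
  [5,0,0,85,0,0,0],
  [5,0,0,85,0,0,0],
  [5,0,0,85,0,0,0],
  [5,0,0,85,0,0,0],
  [5,0,0,85,0,0,0],
])

```text
time: 23.9
tcp_pos: [0.5838, -0.351, 0.151]
orientation: [0.0, 0.866, 0.5, -0.001]
contact_force: [-0.6, 0.0, -1.4]
gripper_width: 0.011
grasp_force: 49.7
```

```bash
python3 - <<'E'
from h import *
s=monitor.observe(); print(s['grasp_force'],s['gripper_width'],s['tcp_pos'],abs(s['dq']).max(),rot(s['orientation']).as_matrix()[:,2])
chk(); f=load('side'); save(f,'final.png',s=1.5); W=cloud(f)
m=(np.linalg.norm(W[...,:2]-[.583,-.351],axis=-1)<.075)&(W[...,2]>.05)&(W[...,2]<.2); print(W[m].mean(0),np.percentile(W[m][:,2],[1,5,50]))
E
```

```text
49.67842519283295 0.010976583566396155 [ 0.58380642 -0.35096822  0.15098474] 0.0033935460854498207 [-1.56879623e-03 -9.24730393e-04 -9.99998342e-01]
F up,nrm -1.02 -1.19 [-0.6  0.  -1.4] w 0.010976583566396155 49.67842519283295
side 572 [-0.0843 -0.0787  0.0559  0.0617] [-0.0266  0.0228] [0.0195 0.0222 0.0239]
top 701 [-0.0795 -0.0728  0.0621  0.0673] [-0.0248  0.02  ] [0.0195 0.0219 0.0239]
[ 0.56531868 -0.37629917  0.16107225] [0.10920545 0.11724996 0.16674729]
```

View pics/final.png

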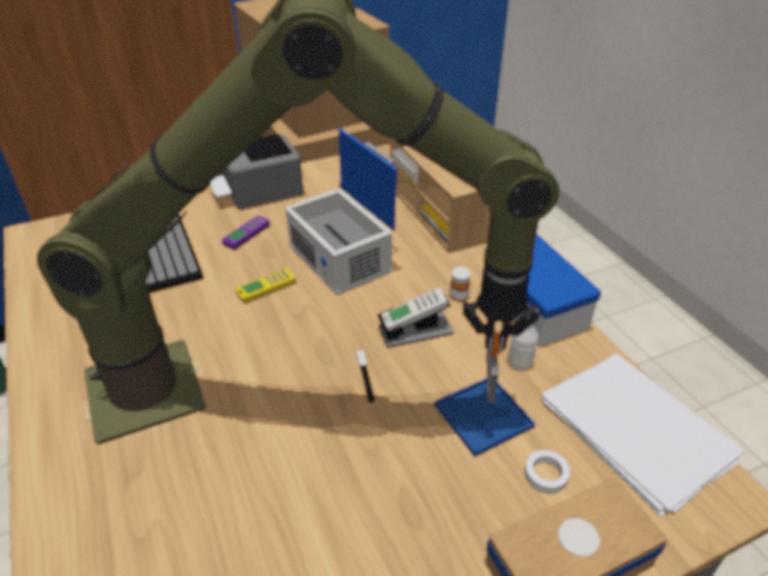

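The final picture shows everything in place: the cassette upright over the tray at (492,375), the flap open at (367,180) and the handset home at (413,310). Handing in.

```bash
python3 -c "
from h import *
print(order.close_job())"
```

```text
the job is handed in; nothing more can be done
None
```

Job handed in at about 24 s: by the last picture and readings the handset is home and released in its cradle, the flap stands about vertical, and the cassette is held upright and still about 11 cm above the desk over the tray's middle; the hand-in call returned no verdict.

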